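Press in and pull-test a push-fit stop plug

ROBOT

A 6-joint arm with a two-finger parallel gripper is mounted at the origin on the work surface. World frame = base frame: x ahead of the robot, y to its left, z up, the work surface at z = 0. Lengths are in m, angles in rad, forces in N, time in s.
With the tool pointing down it reaches from about 0.25 to 0.775 m from the base axis. Payload 4 kg.
Tool frame: the origin (TCP) lies midway between the tips of the shut fingers; the grasp point (between the pads) lies 19 mm behind it (robot.pinch_z is the distance from the TCP to the grasp point, in m); z points along the fingers, y is the direction in which the jaws open and shut (so a half turn about z gives the same grasp; the last joint's range is limited). The gripper opens to 85 mm and grips with 20 to 120 N. Pads are 22 mm wide; open, the fingers measure 114 mm over their backs; the gripper's body (76 mm by 85 mm) begins 54 mm behind the grasp point. The pads swing forward as they close: fully open they stand 13 mm farther back than shut.
Start: joints at [1.077, 0.087, 1.371, -0, 1.684, -0.103], TCP at [0.21, 0.509, 0.231] pointing down, gripper open.
Joint ranges: [-3.1, 3.1], [-0.76, 2.03], [0.27, 2.55], [-1.08, 4.22], [0.17, 2.65], [-2.57, 2.57]. Speed limits (rad/s): [2.79, 2.79, 3.14, 3.14, 3.14, 3.14].

INTERFACE

Orientations are given as a unit quaternion [x, y, z, w].
In Python, from plant import robot gives the robot as it stands. The module is installed in compiled form; this text tells all that it offers.
- The arm moves only by the tool send_rows, never from a script. Its argument "targets" is a list of rows, each an object of numbers: "grip": the finger opening in m, from 0 to 0.0854; "tx", "ty", "tz": the shift along the tool's x, y, z in m; "wx", "wy", "wz": the turn, a rotation vector about the tool's x, y, z in rad. In form: [{"grip": .., "tx": .., "ty": .., "tz": .., "wx": .., "wy": .., "wz": ..}, ...]. A call has 1 to 20 rows; each row is the pose to reach, as a shift and turn from the pose commanded when the call began, along the tool's axes at that moment; what a row does not reach only later rows make up. A row lasts 1/12 s, in which the tool goes at most 41.7 mm and 7.16 degrees, less where a joint would pass 70% of its speed; a pose out of reach is approached as far as the arm can. A call with a gripper value outside its range is refused whole. The fingers move at their own pace and stop on an object; "force" is the grip in N (left out, the last holds). Time passes only in rows, so rows that repeat a pose let the fingers close. It gives the time, the measured TCP pose, the force and the opening at its end, in the units of the state.
- robot.observe(): the state, without advancing time (a new reading comes with each control period).
- robot.camera(name): name is "scene" or "top"; returns the picture (400x640x3 uint8, red, green, blue); there is no depth.
- robot.camera_params(name): a dict with "intrinsics" (3x3 intrinsics, pixels), "rvec" (rotation vector, rad) and "tvec" (3), from world to camera coordinates, as OpenCV has them. Camera axes: x right, y down, z forward; pixel columns grow to the right and rows downward; lengths in m; the calibration is good to about 2 mm. A picture is of the moment at which its call begins. camera_params takes no time and is no camera call.
- robot.sign_off(): hands the job in, once; it reports no verdict.
Trained networks look in the newest picture that a camera, given by its name, has taken for a name from the list of things; names that differ only in an ending like _2 or _b are one class to them, and where a whole thing is asked for, a point or a joint stands for the part that bears it (a point fixed in the world has none). Each returns a list of dicts, best first, with "score" (0 to 1); they miss things now and then, are a little off and sometimes report something else, mostly with a low value. They report only what shows in the picture. A call takes as long as a camera call. They do not tell look-alikes from the thing itself.
- robot.recognise(query, camera): "uv" ([column, row] in pixels, amid what is visible of it).
The state is a dict: "time": time; "q": joint angles; "joint_vel": joint speeds; "tau": joint torques, N m; "eef_pos": TCP position; "tcp_rot": TCP orientation; "ft_force": force on the tool from outside, world axes, zero at the start; "moment": the same for the moment, N m; "gripper_width": finger opening in m.
Only numpy, scipy, OpenCV 4.12 (cv2) and the standard library are available. Lean on these libraries where they do the work, as an engineer would, in place of code of your own. Each camera call takes 0.05 s, during which the arm holds its last target. There are 200 camera calls.

TASK

Take the stop plug with the flat grip tab and grooved stem out of the wooden rack and press it straight into the upright push-fit port of the pipe tee until it snaps in and its flange is fully home on the rim, pressing with no more than 60 N. Then tug it straight up with a steady 15 N, give or take 4 N, for some two seconds to prove that it is retained (never above 23 N), let it back down until the flange is fully home again, and let go. Leave the other things where they are.

Things in the scene. Friction and masses are not known exactly. Their poses are not given: they have to be found in the camera images.
- plug: Stop plug to use: white plastic, 40 g, 91 mm tall. Origin: centre of its underside, z up its axis. Nose 10 mm across at z 0, widening to 20 at z 6; 20 mm round to z 12; groove (neck 10 mm) z 12 to 35; 20 mm round stem to z 45; round flange 34 mm across z 45 to 49; above it a flat grip tab. Stands in one of the rack's two holes (which one varies). Its yaw in the port does not matter.
- plug_tab (a point): Centre of the plug's grip tab, 73 mm above its underside: the tab is 26 mm along x, 12 mm thick along y, and spans 24 mm below to 18 mm above this point.
- smooth_plug: The other plug in the rack, not to be used: white, smooth 20 mm stem without groove, 34 mm flange, round 28 mm knob on top, 68 mm tall. Origin: centre of its underside.
- rack: Fixed wooden block 60 x 160 x 20 mm (x, y, z), two holes 25 mm across and 12 mm deep, 50 mm either side of its centre along its y. Origin: centre of its underside, on the bench.
- fitting: Fixed pipe tee on a plywood board 110 x 170 mm: a white pipe 42 mm across lying along its y (190 mm long) and an upright grey push-fit port 54 mm across, its rim 115 mm above the bench. Two sprung steel jaws, 16 to 29 mm below the rim, are forced open by the nose (5 to 15 N over some 10 mm) and snap into the groove; past them the plug cannot be pulled out. Origin: centre of the underside.
- port (a point): Centre of the port's open mouth, at rim height (115 mm above the bench). The bore is vertical, 23 mm across, 51 mm deep. Fully home, the flange lies on the rim and stops hard: the plug's origin is then 45 mm below this point.
- collet (a joint): Inner collet carrying the jaws, metres, 0 at rest (noisy). It slides up against a spring of 9 N/mm when the latched plug is pulled (15 N lifts it about 1.5 mm). Before it bites, the pull takes up a free play of 1 to 14 mm that differs from start to start and cannot be seen, only felt.
- jar: Bystander: jar 68 mm across, 100 mm tall; origin centre of underside.
- tumbler: Bystander: steel tumbler 76 mm across, 130 mm tall; origin centre of underside.
- screwdriver: Bystander: screwdriver lying on the bench.
- coupling: Bystander: short white pipe piece, 42 mm across, 45 mm tall, standing; origin centre of underside.
- offcut: Bystander: white pipe offcut, 48 mm across, 90 mm tall, standing; origin centre of underside.
- hammer: Bystander: hammer lying on the bench.
- wrench: Bystander: wrench lying on the bench.
- screw_tray: Bystander: black divided tray 100 x 150 x 40 mm; origin centre of underside.
There are look-alikes about, which are no part of the job. Leave any yellow look-alike of the fitting alone.

How it is judged:
By the outcome, as a careful person would: the job done as asked, in the order asked, and still so for the second after the job is handed in, with the robot touching nothing.
It also fails if it takes over 72 s, if anything falls off the work surface, if the arm or the gripper's body presses on something with over 40 N, if the wrist force passes 120 N, or if a joint passes its speed limit or range.

## Working session

There is one attempt and no reset: what is moved stays moved. The work goes in short steps, Python scripts to look and compute and a tool call to move; the robot and the scene stay as the last step left them, time stands still between calls to the robot, and variables do not carry over. Pictures are saved under pics/ and viewed, about 8 in all and at most 12, crops included, and the job is handed in when it is done.

Besides the shell and the picture viewer there is one more tool, called after ">>>" by a JSON object that holds its "method" and its "body", one argument or row to a line. send_rows: Moves the arm, as the interface text tells. Its arguments: {"type":"object","properties":{"targets":{"type":"array","items":{"type":"object","properties":{"grip":{"type":"number"},"tx":{"type":"number"},"ty":{"type":"number"},"tz":{"type":"number"},"wx":{"type":"number"},"wy":{"type":"number"},"wz":{"type":"number"}}}},"force":{"type":"number"}},"required":["targets"]}

```bash
mkdir -p pics; cat > h.py <<'E'
import numpy as np, cv2
from plant import robot
from scipy.spatial.transform import Rotation as R
def P(n):
    p=robot.camera_params(n); return np.array(p["intrinsics"],float),np.array(p["rvec"],float),np.array(p["tvec"],float)
def ray(n,uv,z):
    K,r,t=P(n); M=cv2.Rodrigues(r)[0]; c=-M.T@t
    d=M.T@np.linalg.inv(K)@np.array([uv[0],uv[1],1.]); return c+d*(z-c[2])/d[2]
def proj(n,p):
    K,r,t=P(n); return cv2.projectPoints(np.array(p,float).reshape(-1,1,3),r,t,K,None)[0].reshape(-1,2)
def snap(n,f):
    im=robot.camera(n); cv2.imwrite("pics/"+f,im[:,:,::-1]); return im
E
python3 - <<'E'
from h import *
snap("scene","s1.png");snap("top","t1.png")
for n in("scene","top"):
    K,r,t=P(n); print(n,K.round(0).tolist(),(-cv2.Rodrigues(r)[0].T@t).round(3))
    for q in("plug","smooth_plug","plug_tab","rack","fitting","port"):
        print(q,[(np.round(d["uv"],1).tolist(),round(d["score"],2)) for d in robot.recognise(q,n)][:4])
o=robot.observe();print({k:np.round(v,3).tolist() for k,v in o.items()}, robot.pinch_z)
E
```

```text
scene [[367.0, 0.0, 317.0], [0.0, 367.0, 196.0], [0.0, 0.0, 1.0]] [1.192 0.693 0.759]
plug [([355.7, 222.8], 0.59)]
smooth_plug [([371.7, 250.0], 0.45)]
plug_tab []
rack []
fitting [([320.5, 175.6], 0.87), ([290.9, 204.5], 0.64), ([288.6, 144.6], 0.61), ([452.7, 223.4], 0.55)]
port [([320.7, 171.6], 0.97), ([449.1, 219.3], 0.93), ([290.0, 146.8], 0.69), ([292.2, 203.1], 0.65)]
top [[425.0, 0.0, 316.0], [0.0, 425.0, 200.0], [0.0, 0.0, 1.0]] [ 0.373 -0.022  1.324]
plug [([281.5, 136.4], 0.73), ([266.6, 208.1], 0.47), ([250.4, 201.8], 0.17)]
smooth_plug [([232.0, 196.9], 0.44), ([302.7, 235.1], 0.25)]
plug_tab [([263.1, 209.6], 0.69), ([241.7, 254.6], 0.62)]
rack [([250.7, 203.1], 0.62)]
fitting [([375.0, 267.7], 0.91), ([209.1, 308.6], 0.66), ([347.7, 198.3], 0.65), ([455.8, 285.7], 0.56)]
port [([459.9, 288.1], 0.95), ([208.7, 307.4], 0.89), ([347.6, 196.3], 0.75), ([377.7, 265.3], 0.63)]
{'time': 0.7, 'q': [1.077, 0.087, 1.371, 0.0, 1.684, -0.103], 'joint_vel': [0.002, 0.0, 0.001, -0.001, 0.0, -0.001], 'tau': [-0.0, -35.159, -31.338, -0.0, 0.0, 0.0], 'eef_pos': [0.21, 0.509, 0.231], 'tcp_rot': [0.194, 0.981, 0.0, 0.0], 'ft_force': [0.39, 0.501, -0.115], 'moment': [0.003, -0.015, 0.029], 'gripper_width': 0.085} 0.0187
```

View pics/s1.png

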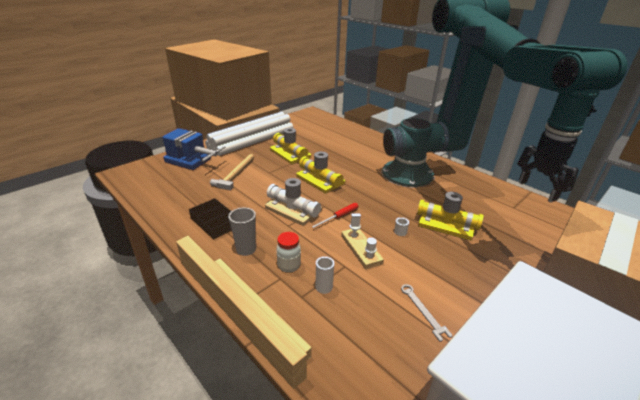

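View pics/t1.png

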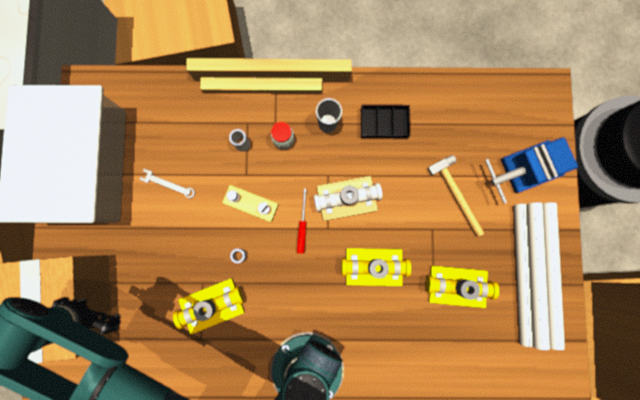

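The scene view shows the rack at about (362,245) with plugs at (355,222) and (371,248). The white tee is at (292,203), and there are yellow look-alikes at (290,146), (320,172) and (450,215). In the top view the white tee's port is at (348,197) and the rack is at (250,203), with plugs at (232,197) and (264,209). The tab-like one appears to be (264,209), so I'm enlarging it to confirm.

```bash
python3 - <<'E'
from h import *
a=cv2.imread("pics/s1.png")[200:275,325:400]; b=cv2.imread("pics/t1.png")[180:225,220:280]; c=cv2.imread("pics/t1.png")[172:222,310:385]
f=lambda x,w,h:cv2.resize(x,(w,h),interpolation=cv2.INTER_CUBIC)
cv2.imwrite("pics/c1.png",np.hstack([f(a,400,400),f(b,400,300) if 0 else cv2.copyMakeBorder(f(b,400,300),0,100,0,0,0)]))
cv2.imwrite("pics/c2.png",f(c,750,500))
print("port",ray("top",(348,196.5),.115),ray("scene",(292,184),.115))
print("t plug",ray("top",(264,209.5),.09),ray("top",(232,197),.07))
E
```

```text
port [ 0.51031561 -0.11600602  0.115     ] [ 0.52806662 -0.10911222  0.115     ]
t plug [0.47390957 0.12676472 0.09      ] [0.51230596 0.22471343 0.07      ]
```

View pics/c1.png

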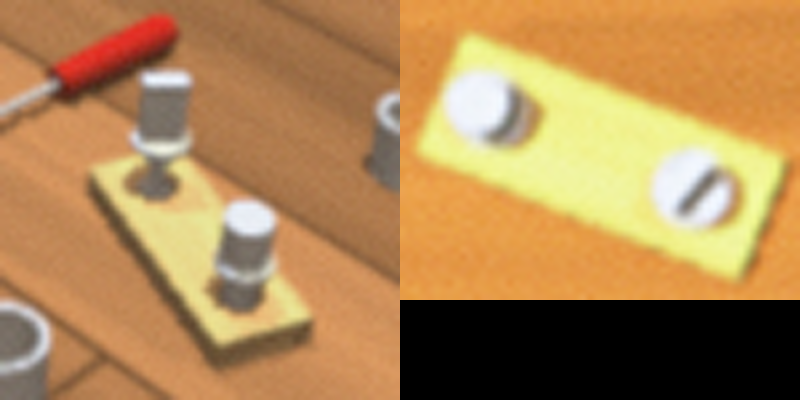

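View pics/c2.png

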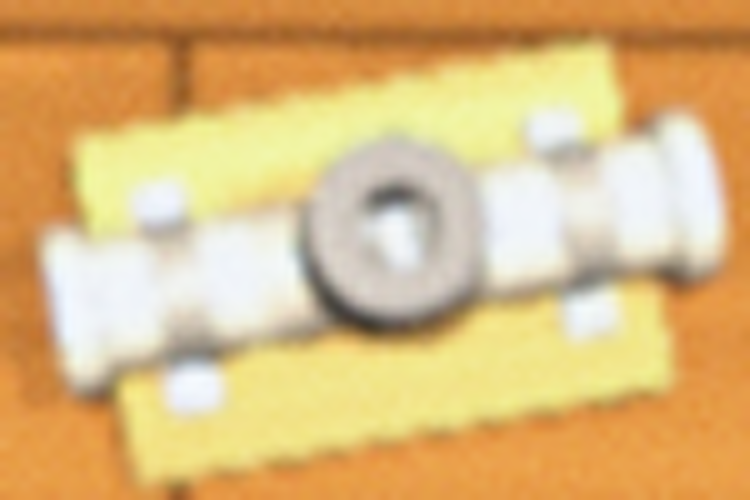

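The crops confirm it. The plug at top (264,209), scene (355,222), has the flat tab on a narrow neck, so it is the target. The one at top (232,197) has a round knob and is not. The only white tee has its port at about (349.5,195). Next I'm refining these positions to subpixel using averaged pictures.

```bash
cat > fit.py <<'E'
from h import *
from scipy.optimize import minimize
def avg(n,k=6): return np.mean([robot.camera(n).astype(float) for _ in range(k)],0)
A=np.linspace(0,2*np.pi,72,endpoint=False)
def circ(c,r,z): return np.c_[c[0]+r*np.cos(A),c[1]+r*np.sin(A),np.full(72,z)]
def smp(im,uv): return cv2.remap(im.astype(np.float32),uv[:,0].astype(np.float32).reshape(-1,1),uv[:,1].astype(np.float32).reshape(-1,1),cv2.INTER_CUBIC).reshape(len(uv),-1)
def fitcirc(im,n,c0,rz,w=.012,d=.003):
    # maximise robust mean colour step across the projected circles; rz: (radius,z) list
    def s(c): return sum(np.minimum(np.linalg.norm(smp(im,proj(n,circ(c,r+d,z)))-smp(im,proj(n,circ(c,r-d,z))),axis=1),90).mean() for r,z in rz)
    G=np.arange(-w,w+1e-9,.002); best=max(((s((c0[0]+a,c0[1]+b)),c0[0]+a,c0[1]+b) for a in G for b in G))
    m=minimize(lambda c:-s(c),best[1:],method="Nelder-Mead",options=dict(initial_simplex=np.array(best[1:])+[[0,0],[.001,0],[0,.001]]))
    return m.x,-m.fun
E
python3 - <<'E'
from fit import *
I={n:avg(n) for n in("top","scene")}; np.savez("avg.npz",**I)
for n in I:
    print(n,"port outer",fitcirc(I[n],n,(.517,-.114),[(.027,.115)]),"inner",fitcirc(I[n],n,(.517,-.114),[(.0115,.115)],d=.002),"both",fitcirc(I[n],n,(.517,-.114),[(.027,.115),(.0115,.115)]))
    print(n,"flange",fitcirc(I[n],n,(.476,.128),[(.017,.057)]))
g=I["top"].min(2)[198:219,254:275]
cs=ray("top",(264.2,208.5),.057);print(cs)
G=cv2.resize(I["top"][195:222,250:278],None,fx=14,fy=14,interpolation=cv2.INTER_CUBIC)
S=cv2.resize(I["scene"][208:242,340:374],None,fx=11,fy=11,interpolation=cv2.INTER_CUBIC)
h=378
out=np.hstack([cv2.resize(G,(392,h)),cv2.resize(S,(h,h))]).clip(0,255)[:,:,::-1]
cv2.imwrite("pics/c3.png",out)
E
```

```text
top port outer (array([ 0.51629717, -0.11831203]), np.float64(67.49681854248047)) inner (array([ 0.51897962, -0.12164222]), np.float64(55.669921875)) both (array([ 0.51848705, -0.121819  ]), np.float64(124.75003051757812))
top flange (array([0.48184276, 0.13351049]), np.float64(80.98422241210938))Traceback (most recent call last):
  File "<stdin>", line 4, in <module>
  File "fit.py", line 10, in fitcirc
    G=np.arange(-w,w+1e-9,.002); best=max(((s((c0[0]+a,c0[1]+b)),c0[0]+a,c0[1]+b) for a in G for b in G))
                                      ~~~^^^^^^^^^^^^^^^^^^^^^^^^^^^^^^^^^^^^^^^^^^^^^^^^^^^^^^^^^^^^^^^^
  File "fit.py", line 10, in <genexpr>
    G=np.arange(-w,w+1e-9,.002); best=max(((s((c0[0]+a,c0[1]+b)),c0[0]+a,c0[1]+b) for a in G for b in G))
                                            ~^^^^^^^^^^^^^^^^^^^
  File "fit.py", line 9, in s
    def s(c): return sum(np.minimum(np.linalg.norm(smp(im,proj(n,circ(c,r+d,z)))-smp(im,proj(n,circ(c,r-d,z))),axis=1),90).mean() for r,z in rz)
                     ~~~^^^^^^^^^^^^^^^^^^^^^^^^^^^^^^^^^^^^^^^^^^^^^^^^^^^^^^^^^^^^^^^^^^^^^^^^^^^^^^^^^^^^^^^^^^^^^^^^^^^^^^^^^^^^^^^^^^^^^^^^
  File "fit.py", line 9, in <genexpr>
    def s(c): return sum(np.minimum(np.linalg.norm(smp(im,proj(n,circ(c,r+d,z)))-smp(im,proj(n,circ(c,r-d,z))),axis=1),90).mean() for r,z in rz)
                                                                                        ~~~~^^^^^^^^^^^^^^^^^
  File "h.py", line 10, in proj
    K,r,t=P(n); return cv2.projectPoints(np.array(p,float).reshape(-1,1,3),r,t,K,None)[0].reshape(-1,2)
          ~^^^
  File "h.py", line 5, in P
    p=robot.camera_params(n); return np.array(p["intrinsics"],float),np.array(p["rvec"],float),np.array(p["tvec"],float)
ValueError: time passes only in moves, steps and waits
```

```bash
sed -i 's/^def P(n):/import functools\n@functools.cache\ndef P(n):/' h.py
python3 - <<'E'
from fit import *
I=dict(np.load("avg.npz"))
for n in I:
    print(n,"port outer",fitcirc(I[n],n,(.517,-.114),[(.027,.115)]),"inner",fitcirc(I[n],n,(.517,-.114),[(.0115,.115)],d=.002),"both",fitcirc(I[n],n,(.517,-.114),[(.027,.115),(.0115,.115)]))
    print(n,"flange",fitcirc(I[n],n,(.478,.13),[(.017,.057)]))
G=cv2.resize(I["top"][195:222,250:278],(392,378),interpolation=cv2.INTER_CUBIC)
S=cv2.resize(I["scene"][208:242,340:374],(378,378),interpolation=cv2.INTER_CUBIC)
cv2.imwrite("pics/c3.png",np.hstack([G,S]).clip(0,255)[:,:,::-1])
E
```

```text
top port outer (array([ 0.51629717, -0.11831203]), np.float64(67.49681854248047)) inner (array([ 0.51897962, -0.12164222]), np.float64(55.669921875)) both (array([ 0.51848705, -0.121819  ]), np.float64(124.75003051757812))
top flange (array([0.48184276, 0.13351049]), np.float64(80.98422241210938))
scene port outer (array([ 0.5163376 , -0.11977047]), np.float64(63.25836944580078)) inner (array([ 0.51731304, -0.12014476]), np.float64(60.50220489501953)) both (array([ 0.5167644, -0.1196337]), np.float64(145.954345703125))
scene flange (array([0.48148848, 0.13342904]), np.float64(60.28199005126953))[ WARN:0@6.063] global loadsave.cpp:1063 imwrite_ Unsupported depth image for selected encoder is fallbacked to CV_8U.
```

View pics/c3.png

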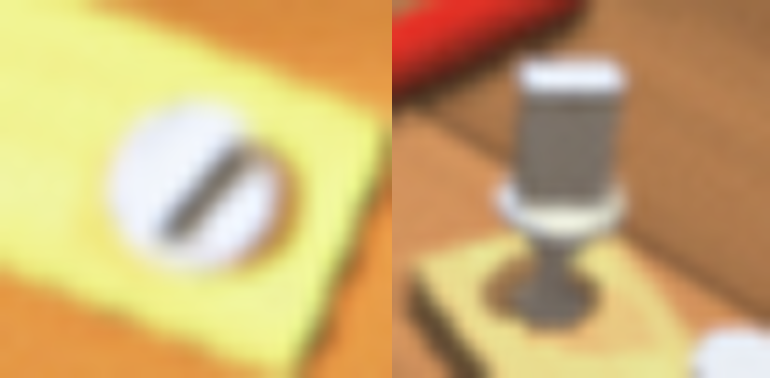

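Left crop: the dark tab side runs from (168,232) to (240,148), which makes the tab yaw about -41°. Right crop: the tab is seen face-on, with its top edge level from (518,75) to (622,75). Checking that the yaw is consistent in both views and computing the moves.

```bash
cat > go.py <<'E'
from h import *
def rel(p,yaw_x=None,o=None):
    """tool-frame shift to TCP p, and wz so that tool y lies along the world yaw (mod 180)"""
    o=o or robot.observe(); T=R.from_quat(o["tcp_rot"]); d=T.inv().apply(np.array(p)-o["eef_pos"]); w=None
    if yaw_x is not None:
        ty=T.as_matrix()[:,1]; dy=(yaw_x-np.degrees(np.arctan2(ty[1],ty[0]))+90)%180-90; w=-np.radians(dy)
    return d.round(4),w
E
python3 - <<'E'
from go import *
c=np.array([.4817,.1335])
for y in range(-60,-29,5):
    a=np.radians(y);e=np.array([np.cos(a),np.sin(a)])*.013;f=np.array([-np.sin(a),np.cos(a)])*.006
    pt=proj("top",[[*(c+s*e+(-f if 1 else 0)),z] for s in(-1,1) for z in(.057,.099)])
    ps=proj("scene",[[*(c+s*e+f),.099] for s in(-1,1)])
    print(y,((pt-[250,195])*14+7).round().tolist(),((ps-[340,208])*11.1+5).round().tolist())
o=robot.observe();print(o["time"],R.from_quat(o["tcp_rot"]).as_matrix().round(3).tolist())
E
```

```text
-60 [[151.0, 241.0], [125.0, 225.0], [257.0, 180.0], [235.0, 163.0]] [[223.0, 99.0], [129.0, 81.0]]
-55 [[156.0, 244.0], [130.0, 228.0], [257.0, 175.0], [234.0, 157.0]] [[225.0, 97.0], [130.0, 84.0]]
-50 [[161.0, 247.0], [135.0, 231.0], [256.0, 169.0], [233.0, 151.0]] [[227.0, 94.0], [131.0, 87.0]]
-45 [[166.0, 249.0], [141.0, 233.0], [254.0, 163.0], [231.0, 145.0]] [[229.0, 92.0], [133.0, 89.0]]
-40 [[172.0, 251.0], [146.0, 235.0], [252.0, 158.0], [229.0, 140.0]] [[231.0, 90.0], [136.0, 92.0]]
-35 [[177.0, 252.0], [152.0, 237.0], [249.0, 153.0], [226.0, 134.0]] [[232.0, 87.0], [138.0, 94.0]]
-30 [[183.0, 253.0], [158.0, 237.0], [246.0, 148.0], [223.0, 129.0]] [[232.0, 84.0], [141.0, 96.0]]
1.3 [[-0.925, 0.381, 0.0], [0.381, 0.925, 0.0], [-0.0, 0.0, -1.0]]
```

>>> {"method": "send_rows", "body": {
  "targets": [
    {"grip": 0.045,"tx": -0.394,"ty": -0.244,"tz": 0.05,"wz": 0.325},
    {"grip": 0.045,"tx": -0.394,"ty": -0.244,"tz": 0.05,"wz": 0.325},
    {"grip": 0.045,"tx": -0.394,"ty": -0.244,"tz": 0.05,"wz": 0.325},
    {"grip": 0.045,"tx": -0.394,"ty": -0.244,"tz": 0.05,"wz": 0.325},
    {"grip": 0.045,"tx": -0.394,"ty": -0.244,"tz": 0.05,"wz": 0.325},
    {"grip": 0.045,"tx": -0.394,"ty": -0.244,"tz": 0.05,"wz": 0.325},
    {"grip": 0.045,"tx": -0.394,"ty": -0.244,"tz": 0.05,"wz": 0.325},
    {"grip": 0.045,"tx": -0.394,"ty": -0.244,"tz": 0.05,"wz": 0.325},
    {"grip": 0.045,"tx": -0.394,"ty": -0.244,"tz": 0.05,"wz": 0.325},
    {"grip": 0.045,"tx": -0.394,"ty": -0.244,"tz": 0.05,"wz": 0.325},
    {"grip": 0.045,"tx": -0.394,"ty": -0.244,"tz": 0.05,"wz": 0.325},
    {"grip": 0.045,"tx": -0.394,"ty": -0.244,"tz": 0.05,"wz": 0.325},
    {"grip": 0.045,"tx": -0.394,"ty": -0.244,"tz": 0.101,"wz": 0.325},
    {"grip": 0.045,"tx": -0.394,"ty": -0.244,"tz": 0.101,"wz": 0.325},
    {"grip": 0.045,"tx": -0.394,"ty": -0.244,"tz": 0.101,"wz": 0.325},
    {"grip": 0.045,"tx": -0.394,"ty": -0.244,"tz": 0.101,"wz": 0.325},
    {"grip": 0.045,"tx": -0.394,"ty": -0.244,"tz": 0.101,"wz": 0.325},
    {"grip": 0.045,"tx": -0.394,"ty": -0.244,"tz": 0.101,"wz": 0.325}
  ],
  "force": 60
}}

```text
schema error: expected keys grip, tx, ty, tz, wx, wy, wz
```

```bash
python3 - <<'E'
from go import *
print(rel([.4817,.1335,.063],49), robot.observe()["eef_pos"])
a=snap("scene","s2.png")[170:250,310:410]
cv2.imwrite("pics/s2c.png",cv2.resize(a,(700,560),interpolation=cv2.INTER_CUBIC)[:,:,::-1])
E
```

```text
(array([-0.3945, -0.2431,  0.1683]), np.float64(0.32476932379755585)) [0.20952095 0.5085448  0.23134797]
```

View pics/s2c.png

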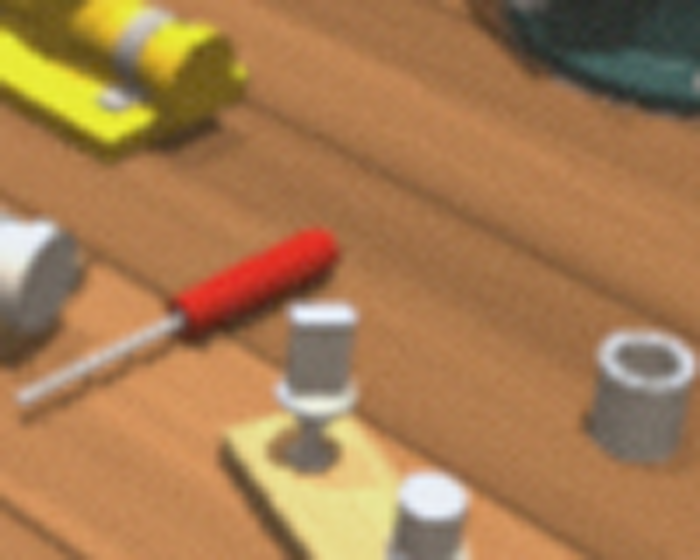

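The call was refused because every key is required, so the arm has not moved and the crop shows the plug untouched. That is 6 pictures viewed.

>>> {"method": "send_rows", "body": {
  "targets": [
    {"grip": 0.045,"tx": -0.394,"ty": -0.244,"tz": 0.05,"wx": 0,"wy": 0,"wz": 0.325},
    {"grip": 0.045,"tx": -0.394,"ty": -0.244,"tz": 0.05,"wx": 0,"wy": 0,"wz": 0.325},
    {"grip": 0.045,"tx": -0.394,"ty": -0.244,"tz": 0.05,"wx": 0,"wy": 0,"wz": 0.325},
    {"grip": 0.045,"tx": -0.394,"ty": -0.244,"tz": 0.05,"wx": 0,"wy": 0,"wz": 0.325},
    {"grip": 0.045,"tx": -0.394,"ty": -0.244,"tz": 0.05,"wx": 0,"wy": 0,"wz": 0.325},
    {"grip": 0.045,"tx": -0.394,"ty": -0.244,"tz": 0.05,"wx": 0,"wy": 0,"wz": 0.325},
    {"grip": 0.045,"tx": -0.394,"ty": -0.244,"tz": 0.05,"wx": 0,"wy": 0,"wz": 0.325},
    {"grip": 0.045,"tx": -0.394,"ty": -0.244,"tz": 0.05,"wx": 0,"wy": 0,"wz": 0.325},
    {"grip": 0.045,"tx": -0.394,"ty": -0.244,"tz": 0.05,"wx": 0,"wy": 0,"wz": 0.325},
    {"grip": 0.045,"tx": -0.394,"ty": -0.244,"tz": 0.05,"wx": 0,"wy": 0,"wz": 0.325},
    {"grip": 0.045,"tx": -0.394,"ty": -0.244,"tz": 0.05,"wx": 0,"wy": 0,"wz": 0.325},
    {"grip": 0.045,"tx": -0.394,"ty": -0.244,"tz": 0.05,"wx": 0,"wy": 0,"wz": 0.325},
    {"grip": 0.045,"tx": -0.394,"ty": -0.244,"tz": 0.101,"wx": 0,"wy": 0,"wz": 0.325},
    {"grip": 0.045,"tx": -0.394,"ty": -0.244,"tz": 0.101,"wx": 0,"wy": 0,"wz": 0.325},
    {"grip": 0.045,"tx": -0.394,"ty": -0.244,"tz": 0.101,"wx": 0,"wy": 0,"wz": 0.325},
    {"grip": 0.045,"tx": -0.394,"ty": -0.244,"tz": 0.101,"wx": 0,"wy": 0,"wz": 0.325},
    {"grip": 0.045,"tx": -0.394,"ty": -0.244,"tz": 0.101,"wx": 0,"wy": 0,"wz": 0.325},
    {"grip": 0.045,"tx": -0.394,"ty": -0.244,"tz": 0.101,"wx": 0,"wy": 0,"wz": 0.325}
  ],
  "force": 60
}}

```text
time: 2.85
eef_pos: [0.4818, 0.1338, 0.1326]
tcp_rot: [0.35, 0.937, 0.001, 0.002]
ft_force: [0.2, -0.8, 0.2]
gripper_width: 0.0447
```

```bash
python3 - <<'E'
from go import *
o=robot.observe();print(rel([.4817,.1335,.063],49), o["eef_pos"],o["time"],o["ft_force"].round(2),o["gripper_width"],R.from_quat(o["tcp_rot"]).as_matrix().round(3).tolist())
E
```

```text
(array([ 0.0001, -0.0005,  0.0696]), np.float64(0.001207101390254008)) [0.48184814 0.13377231 0.13258306] 2.85 [ 0.2  -0.77  0.16] 0.04472434170056959 [[-0.755, 0.655, 0.004], [0.655, 0.755, 0.001], [-0.002, 0.003, -1.0]]
```

>>> {"method": "send_rows", "body": {
  "targets": [
    {"grip": 0.045,"tx": 0,"ty": 0,"tz": 0.03,"wx": 0,"wy": 0,"wz": 0},
    {"grip": 0.045,"tx": 0,"ty": 0,"tz": 0.05,"wx": 0,"wy": 0,"wz": 0},
    {"grip": 0.045,"tx": 0,"ty": 0,"tz": 0.06,"wx": 0,"wy": 0,"wz": 0},
    {"grip": 0.045,"tx": 0,"ty": 0,"tz": 0.067,"wx": 0,"wy": 0,"wz": 0},
    {"grip": 0.045,"tx": 0,"ty": 0,"tz": 0.067,"wx": 0,"wy": 0,"wz": 0},
    {"grip": 0.045,"tx": 0,"ty": 0,"tz": 0.067,"wx": 0,"wy": 0,"wz": 0},
    {"grip": 0.045,"tx": 0,"ty": 0,"tz": 0.067,"wx": 0,"wy": 0,"wz": 0}
  ]
}}

```text
time: 3.43
eef_pos: [0.4821, 0.1332, 0.065]
tcp_rot: [0.35, 0.937, 0.001, 0.001]
ft_force: [-0.1, -0.1, 0.5]
gripper_width: 0.0451
```

>>> {"method": "send_rows", "body": {
  "targets": [
    {"grip": 0.005,"tx": 0,"ty": 0,"tz": 0,"wx": 0,"wy": 0,"wz": 0},
    {"grip": 0.005,"tx": 0,"ty": 0,"tz": 0,"wx": 0,"wy": 0,"wz": 0},
    {"grip": 0.005,"tx": 0,"ty": 0,"tz": 0,"wx": 0,"wy": 0,"wz": 0},
    {"grip": 0.005,"tx": 0,"ty": 0,"tz": 0,"wx": 0,"wy": 0,"wz": 0},
    {"grip": 0.005,"tx": 0,"ty": 0,"tz": 0,"wx": 0,"wy": 0,"wz": 0},
    {"grip": 0.005,"tx": 0,"ty": 0,"tz": 0,"wx": 0,"wy": 0,"wz": 0},
    {"grip": 0.005,"tx": 0,"ty": 0,"tz": 0,"wx": 0,"wy": 0,"wz": 0},
    {"grip": 0.005,"tx": 0,"ty": 0,"tz": 0,"wx": 0,"wy": 0,"wz": 0}
  ],
  "force": 80
}}

```text
time: 4.1
eef_pos: [0.4816, 0.133, 0.0643]
tcp_rot: [0.35, 0.937, 0.001, 0.001]
ft_force: [0.8, 0.6, 6.2]
gripper_width: 0.0112
```

>>> {"method": "send_rows", "body": {
  "targets": [
    {"grip": 0.005,"tx": 0,"ty": 0,"tz": -0.02,"wx": 0,"wy": 0,"wz": 0},
    {"grip": 0.005,"tx": 0,"ty": 0,"tz": -0.05,"wx": 0,"wy": 0,"wz": 0},
    {"grip": 0.005,"tx": 0,"ty": 0,"tz": -0.08,"wx": 0,"wy": 0,"wz": 0},
    {"grip": 0.005,"tx": 0,"ty": 0,"tz": -0.12,"wx": 0,"wy": 0,"wz": 0},
    {"grip": 0.005,"tx": 0,"ty": 0,"tz": -0.14,"wx": 0,"wy": 0,"wz": 0},
    {"grip": 0.005,"tx": 0,"ty": 0,"tz": -0.14,"wx": 0,"wy": 0,"wz": 0},
    {"grip": 0.005,"tx": 0,"ty": 0,"tz": -0.14,"wx": 0,"wy": 0,"wz": 0},
    {"grip": 0.005,"tx": 0,"ty": 0,"tz": -0.14,"wx": 0,"wy": 0,"wz": 0}
  ]
}}

```text
time: 4.77
eef_pos: [0.4799, 0.1327, 0.2013]
tcp_rot: [0.35, 0.937, -0.001, -0.002]
ft_force: [-0.4, 0.6, -1.3]
gripper_width: 0.0111
```

```bash
python3 - <<'E'
from go import *
o=robot.observe();print(rel([.5168,-.1198,.203]), o["eef_pos"],o["time"],o["ft_force"].round(2),o["gripper_width"])
E
```

```text
(array([-0.1936, -0.1663, -0.0017]), None) [0.47986293 0.13269355 0.20125826] 4.7667 [-0.38  0.61 -1.26] 0.011137734006085899
```

>>> {"method": "send_rows", "body": {
  "targets": [
    {"grip": 0.005,"tx": -0.03,"ty": -0.026,"tz": 0,"wx": 0,"wy": 0,"wz": 0},
    {"grip": 0.005,"tx": -0.06,"ty": -0.052,"tz": 0,"wx": 0,"wy": 0,"wz": 0},
    {"grip": 0.005,"tx": -0.09,"ty": -0.078,"tz": 0,"wx": 0,"wy": 0,"wz": 0},
    {"grip": 0.005,"tx": -0.12,"ty": -0.104,"tz": 0,"wx": 0,"wy": 0,"wz": 0},
    {"grip": 0.005,"tx": -0.15,"ty": -0.13,"tz": 0,"wx": 0,"wy": 0,"wz": 0},
    {"grip": 0.005,"tx": -0.18,"ty": -0.155,"tz": 0,"wx": 0,"wy": 0,"wz": 0},
    {"grip": 0.005,"tx": -0.193,"ty": -0.167,"tz": 0,"wx": 0,"wy": 0,"wz": 0},
    {"grip": 0.005,"tx": -0.193,"ty": -0.167,"tz": 0,"wx": 0,"wy": 0,"wz": 0},
    {"grip": 0.005,"tx": -0.193,"ty": -0.167,"tz": 0,"wx": 0,"wy": 0,"wz": 0},
    {"grip": 0.005,"tx": -0.193,"ty": -0.167,"tz": 0.01,"wx": 0,"wy": 0,"wz": 0},
    {"grip": 0.005,"tx": -0.193,"ty": -0.167,"tz": 0.02,"wx": 0,"wy": 0,"wz": 0},
    {"grip": 0.005,"tx": -0.193,"ty": -0.167,"tz": 0.02,"wx": 0,"wy": 0,"wz": 0},
    {"grip": 0.005,"tx": -0.193,"ty": -0.167,"tz": 0.02,"wx": 0,"wy": 0,"wz": 0},
    {"grip": 0.005,"tx": -0.193,"ty": -0.167,"tz": 0.02,"wx": 0,"wy": 0,"wz": 0}
  ]
}}

```text
time: 5.93
eef_pos: [0.5168, -0.1188, 0.183]
tcp_rot: [0.35, 0.937, 0.0, -0.0]
ft_force: [-0.2, 0.8, -0.4]
gripper_width: 0.0111
```

```bash
python3 - <<'E'
from go import *
import fit
o=robot.observe();e=o["eef_pos"];print(rel([.5168,-.1198,.125]), e,o["time"],o["ft_force"].round(2),o["moment"].round(3),o["gripper_width"])
print(R.from_quat(o["tcp_rot"]).as_matrix().round(4).tolist())
out=[]
for n,(u,v) in (("scene",(292,178)),("top",(349,194))):
    im=fit.avg(n,3)
    Z=12;x0,y0=u-16,v-20
    c=cv2.resize(im[y0:y0+40,x0:x0+32],(384,480),interpolation=cv2.INTER_CUBIC)
    c=np.ascontiguousarray(c.clip(0,255).astype(np.uint8)[:,:,::-1])
    z0=e[2]-.055
    for ctr,r,z,col in((e,.017,z0+.045,(0,0,255)),(e,.010,z0+.006,(0,0,255)),((.5168,-.1198),.0115,.115,(0,255,0)),((.5168,-.1198),.027,.115,(0,255,0))):
        p=((proj(n,fit.circ(ctr,r,z))-[x0,y0]+.5)*Z).astype(int); cv2.polylines(c,[p],True,col,1)
    out.append(c)
    print(n,"flange",fit.fitcirc(im,n,e[:2],[(.017,z0+.047)],w=.006))
cv2.imwrite("pics/p1.png",np.hstack(out))
E
```

```text
(array([-0.0007, -0.0007,  0.058 ]), None) [ 0.51677099 -0.11883442  0.18299241] 5.9333 [-0.24  0.79 -0.41] [-0.052 -0.023 -0.016] 0.011134979271410519
[[-0.7556, 0.6551, -0.0005], [0.6551, 0.7556, 0.0004], [0.0006, -0.0, -1.0]]
scene flange (array([ 0.51920206, -0.11649783]), np.float64(31.34440040588379))
top flange (array([ 0.51619337, -0.11520803]), np.float64(33.44345474243164))
```

View pics/p1.png

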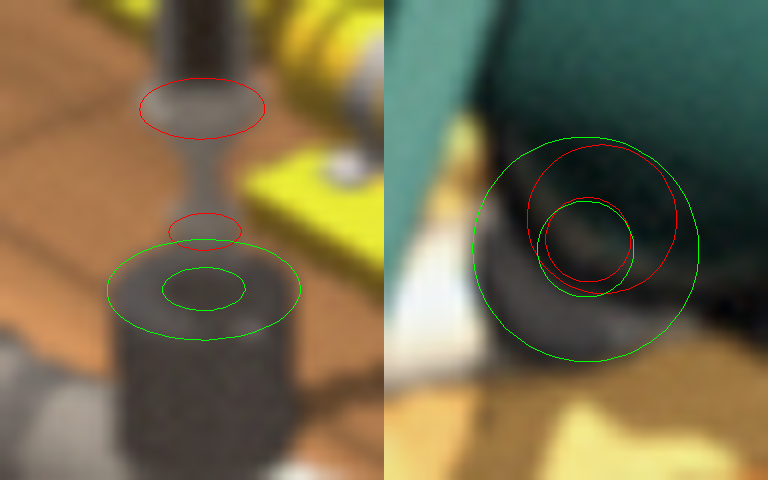

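The scene crop shows the plug nose above the bore and coaxial with the port, with overlays matching near column 204. The top view is mostly hidden by the arm. That is 7 pictures viewed. Next I lower it partway into the mouth.

>>> {"method": "send_rows", "body": {
  "targets": [
    {"grip": 0.005,"tx": -0.0005,"ty": -0.0005,"tz": 0.005,"wx": 0,"wy": 0,"wz": 0},
    {"grip": 0.005,"tx": -0.0005,"ty": -0.0005,"tz": 0.01,"wx": 0,"wy": 0,"wz": 0},
    {"grip": 0.005,"tx": -0.0005,"ty": -0.0005,"tz": 0.015,"wx": 0,"wy": 0,"wz": 0},
    {"grip": 0.005,"tx": -0.0005,"ty": -0.0005,"tz": 0.018,"wx": 0,"wy": 0,"wz": 0},
    {"grip": 0.005,"tx": -0.0005,"ty": -0.0005,"tz": 0.021,"wx": 0,"wy": 0,"wz": 0},
    {"grip": 0.005,"tx": -0.0005,"ty": -0.0005,"tz": 0.024,"wx": 0,"wy": 0,"wz": 0},
    {"grip": 0.005,"tx": -0.0005,"ty": -0.0005,"tz": 0.024,"wx": 0,"wy": 0,"wz": 0}
  ]
}}

```text
time: 6.82
eef_pos: [0.5165, -0.1204, 0.1583]
tcp_rot: [0.35, 0.937, 0.0, -0.001]
ft_force: [-0.3, 1.0, -0.7]
gripper_width: 0.0108
```

>>> {"method": "send_rows", "body": {
  "targets": [
    {"grip": 0.005,"tx": 0,"ty": 0,"tz": 0.003,"wx": 0,"wy": 0,"wz": 0},
    {"grip": 0.005,"tx": 0,"ty": 0,"tz": 0.006,"wx": 0,"wy": 0,"wz": 0},
    {"grip": 0.005,"tx": 0,"ty": 0,"tz": 0.009,"wx": 0,"wy": 0,"wz": 0},
    {"grip": 0.005,"tx": 0,"ty": 0,"tz": 0.012,"wx": 0,"wy": 0,"wz": 0},
    {"grip": 0.005,"tx": 0,"ty": 0,"tz": 0.012,"wx": 0,"wy": 0,"wz": 0}
  ]
}}

```text
time: 7.23
eef_pos: [0.5179, -0.1208, 0.1506]
tcp_rot: [0.35, 0.937, 0.0, 0.002]
ft_force: [-2.0, 0.5, 9.0]
gripper_width: 0.0109
```

>>> {"method": "send_rows", "body": {
  "targets": [
    {"grip": 0.005,"tx": 0,"ty": 0,"tz": 0.002,"wx": 0,"wy": 0,"wz": 0},
    {"grip": 0.005,"tx": 0,"ty": 0,"tz": 0.004,"wx": 0,"wy": 0,"wz": 0},
    {"grip": 0.005,"tx": 0,"ty": 0,"tz": 0.006,"wx": 0,"wy": 0,"wz": 0},
    {"grip": 0.005,"tx": 0,"ty": 0,"tz": 0.006,"wx": 0,"wy": 0,"wz": 0}
  ]
}}

```text
time: 7.57
eef_pos: [0.5173, -0.1207, 0.142]
tcp_rot: [0.35, 0.937, -0.0, 0.001]
ft_force: [0.3, -0.9, -1.0]
gripper_width: 0.0104
```

>>> {"method": "send_rows", "body": {
  "targets": [
    {"grip": 0.005,"tx": 0,"ty": 0,"tz": 0.002,"wx": 0,"wy": 0,"wz": 0},
    {"grip": 0.005,"tx": 0,"ty": 0,"tz": 0.005,"wx": 0,"wy": 0,"wz": 0},
    {"grip": 0.005,"tx": 0,"ty": 0,"tz": 0.008,"wx": 0,"wy": 0,"wz": 0},
    {"grip": 0.005,"tx": 0,"ty": 0,"tz": 0.01,"wx": 0,"wy": 0,"wz": 0},
    {"grip": 0.005,"tx": 0,"ty": 0,"tz": 0.01,"wx": 0,"wy": 0,"wz": 0}
  ]
}}

```text
time: 7.98
eef_pos: [0.5163, -0.1203, 0.13]
tcp_rot: [0.35, 0.937, 0.0, -0.001]
ft_force: [-0.5, -0.2, -1.4]
gripper_width: 0.0111
```

>>> {"method": "send_rows", "body": {
  "targets": [
    {"grip": 0.005,"tx": 0,"ty": 0,"tz": 0.001,"wx": 0,"wy": 0,"wz": 0},
    {"grip": 0.005,"tx": 0,"ty": 0,"tz": 0.002,"wx": 0,"wy": 0,"wz": 0},
    {"grip": 0.005,"tx": 0,"ty": 0,"tz": 0.002,"wx": 0,"wy": 0,"wz": 0}
  ]
}}

```text
time: 8.23
eef_pos: [0.5169, -0.1205, 0.1291]
tcp_rot: [0.35, 0.937, 0.0, -0.0]
ft_force: [-0.7, -0.4, 0.1]
gripper_width: 0.0109
```

>>> {"method": "send_rows", "body": {
  "targets": [
    {"grip": 0.005,"tx": 0,"ty": 0,"tz": 0.001,"wx": 0,"wy": 0,"wz": 0},
    {"grip": 0.005,"tx": 0,"ty": 0,"tz": 0.002,"wx": 0,"wy": 0,"wz": 0},
    {"grip": 0.005,"tx": 0,"ty": 0,"tz": 0.002,"wx": 0,"wy": 0,"wz": 0}
  ]
}}

```text
time: 8.48
eef_pos: [0.5169, -0.1204, 0.1271]
tcp_rot: [0.35, 0.937, 0.0, -0.0]
ft_force: [0.3, 0.4, 0.2]
gripper_width: 0.0113
```

>>> {"method": "send_rows", "body": {
  "targets": [
    {"grip": 0.005,"tx": 0,"ty": 0,"tz": 0.001,"wx": 0,"wy": 0,"wz": 0},
    {"grip": 0.005,"tx": 0,"ty": 0,"tz": 0.001,"wx": 0,"wy": 0,"wz": 0}
  ]
}}

```text
time: 8.65
eef_pos: [0.5171, -0.1205, 0.1264]
tcp_rot: [0.35, 0.937, 0.0, 0.0]
ft_force: [0.2, -0.7, -0.3]
gripper_width: 0.0109
```

>>> {"method": "send_rows", "body": {
  "targets": [
    {"grip": 0.005,"tx": 0,"ty": 0,"tz": 0.001,"wx": 0,"wy": 0,"wz": 0},
    {"grip": 0.005,"tx": 0,"ty": 0,"tz": 0.001,"wx": 0,"wy": 0,"wz": 0}
  ]
}}

```text
time: 8.82
eef_pos: [0.5171, -0.1205, 0.1263]
tcp_rot: [0.35, 0.937, 0.0, 0.0]
ft_force: [-1.4, 0.9, 4.1]
gripper_width: 0.011
```

>>> {"method": "send_rows", "body": {
  "targets": [
    {"grip": 0.005,"tx": 0,"ty": 0,"tz": 0.001,"wx": 0,"wy": 0,"wz": 0},
    {"grip": 0.005,"tx": 0,"ty": 0,"tz": 0.001,"wx": 0,"wy": 0,"wz": 0}
  ]
}}

```text
time: 8.98
eef_pos: [0.5171, -0.1206, 0.1263]
tcp_rot: [0.35, 0.937, 0.0, 0.001]
ft_force: [-3.9, 0.2, 7.9]
gripper_width: 0.0112
```

>>> {"method": "send_rows", "body": {
  "targets": [
    {"grip": 0.005,"tx": 0,"ty": 0,"tz": 0.001,"wx": 0,"wy": 0,"wz": 0},
    {"grip": 0.005,"tx": 0,"ty": 0,"tz": 0.001,"wx": 0,"wy": 0,"wz": 0}
  ]
}}

```text
time: 9.15
eef_pos: [0.5171, -0.1206, 0.1263]
tcp_rot: [0.35, 0.937, -0.0, 0.001]
ft_force: [-5.1, 1.9, 12.3]
gripper_width: 0.0107
```

>>> {"method": "send_rows", "body": {
  "targets": [
    {"grip": 0.005,"tx": 0,"ty": 0,"tz": 0.001,"wx": 0,"wy": 0,"wz": 0},
    {"grip": 0.005,"tx": 0,"ty": 0,"tz": 0.002,"wx": 0,"wy": 0,"wz": 0},
    {"grip": 0.005,"tx": 0,"ty": 0,"tz": 0.002,"wx": 0,"wy": 0,"wz": 0},
    {"grip": 0.005,"tx": 0,"ty": 0,"tz": 0.002,"wx": 0,"wy": 0,"wz": 0}
  ]
}}

```text
time: 9.48
eef_pos: [0.5172, -0.1206, 0.1263]
tcp_rot: [0.35, 0.937, -0.0, 0.001]
ft_force: [-8.6, 3.0, 18.9]
gripper_width: 0.0109
```

>>> {"method": "send_rows", "body": {
  "targets": [
    {"grip": 0.005,"tx": 0,"ty": 0,"tz": -0.001,"wx": 0,"wy": 0,"wz": 0},
    {"grip": 0.005,"tx": 0,"ty": 0,"tz": -0.003,"wx": 0,"wy": 0,"wz": 0},
    {"grip": 0.005,"tx": 0,"ty": 0,"tz": -0.005,"wx": 0,"wy": 0,"wz": 0},
    {"grip": 0.005,"tx": 0,"ty": 0,"tz": -0.005,"wx": 0,"wy": 0,"wz": 0}
  ]
}}

```text
time: 9.82
eef_pos: [0.5172, -0.1206, 0.1263]
tcp_rot: [0.35, 0.937, 0.0, 0.0]
ft_force: [-1.1, 0.1, 1.6]
gripper_width: 0.0109
```

>>> {"method": "send_rows", "body": {
  "targets": [
    {"grip": 0.005,"tx": 0,"ty": 0,"tz": -0.001,"wx": 0,"wy": 0,"wz": 0},
    {"grip": 0.005,"tx": 0,"ty": 0,"tz": -0.002,"wx": 0,"wy": 0,"wz": 0},
    {"grip": 0.005,"tx": 0,"ty": 0,"tz": -0.002,"wx": 0,"wy": 0,"wz": 0}
  ]
}}

```text
time: 10.07
eef_pos: [0.5168, -0.1205, 0.1278]
tcp_rot: [0.35, 0.937, 0.0, -0.0]
ft_force: [0.2, -0.4, -1.2]
gripper_width: 0.0115
```

>>> {"method": "send_rows", "body": {
  "targets": [
    {"grip": 0.005,"tx": 0,"ty": 0,"tz": -0.001,"wx": 0,"wy": 0,"wz": 0},
    {"grip": 0.005,"tx": 0,"ty": 0,"tz": -0.002,"wx": 0,"wy": 0,"wz": 0},
    {"grip": 0.005,"tx": 0,"ty": 0,"tz": -0.002,"wx": 0,"wy": 0,"wz": 0}
  ]
}}

```text
time: 10.32
eef_pos: [0.517, -0.1205, 0.1303]
tcp_rot: [0.35, 0.937, 0.0, 0.0]
ft_force: [0.4, -0.0, -0.4]
gripper_width: 0.0109
```

>>> {"method": "send_rows", "body": {
  "targets": [
    {"grip": 0.005,"tx": 0,"ty": 0,"tz": -0.001,"wx": 0,"wy": 0,"wz": 0},
    {"grip": 0.005,"tx": 0,"ty": 0,"tz": -0.002,"wx": 0,"wy": 0,"wz": 0},
    {"grip": 0.005,"tx": 0,"ty": 0,"tz": -0.002,"wx": 0,"wy": 0,"wz": 0}
  ]
}}

```text
time: 10.57
eef_pos: [0.5171, -0.1205, 0.1326]
tcp_rot: [0.35, 0.937, 0.0, 0.0]
ft_force: [0.9, -0.9, -0.3]
gripper_width: 0.0111
```

>>> {"method": "send_rows", "body": {
  "targets": [
    {"grip": 0.005,"tx": 0,"ty": 0,"tz": -0.001,"wx": 0,"wy": 0,"wz": 0},
    {"grip": 0.005,"tx": 0,"ty": 0,"tz": -0.002,"wx": 0,"wy": 0,"wz": 0},
    {"grip": 0.005,"tx": 0,"ty": 0,"tz": -0.002,"wx": 0,"wy": 0,"wz": 0}
  ]
}}

```text
time: 10.82
eef_pos: [0.5171, -0.1205, 0.1346]
tcp_rot: [0.35, 0.937, 0.0, 0.0]
ft_force: [0.5, 0.8, -0.2]
gripper_width: 0.011
```

>>> {"method": "send_rows", "body": {
  "targets": [
    {"grip": 0.005,"tx": 0,"ty": 0,"tz": -0.001,"wx": 0,"wy": 0,"wz": 0},
    {"grip": 0.005,"tx": 0,"ty": 0,"tz": -0.002,"wx": 0,"wy": 0,"wz": 0},
    {"grip": 0.005,"tx": 0,"ty": 0,"tz": -0.002,"wx": 0,"wy": 0,"wz": 0}
  ]
}}

```text
time: 11.07
eef_pos: [0.5171, -0.1206, 0.1366]
tcp_rot: [0.35, 0.937, 0.0, 0.0]
ft_force: [0.4, 0.2, -0.6]
gripper_width: 0.0108
```

>>> {"method": "send_rows", "body": {
  "targets": [
    {"grip": 0.005,"tx": 0,"ty": 0,"tz": -0.001,"wx": 0,"wy": 0,"wz": 0},
    {"grip": 0.005,"tx": 0,"ty": 0,"tz": -0.002,"wx": 0,"wy": 0,"wz": 0},
    {"grip": 0.005,"tx": 0,"ty": 0,"tz": -0.002,"wx": 0,"wy": 0,"wz": 0}
  ]
}}

```text
time: 11.32
eef_pos: [0.5169, -0.1205, 0.1383]
tcp_rot: [0.35, 0.937, 0.0, -0.0]
ft_force: [-0.1, -0.5, -0.9]
gripper_width: 0.0112
```

>>> {"method": "send_rows", "body": {
  "targets": [
    {"grip": 0.005,"tx": 0,"ty": 0,"tz": -0.001,"wx": 0,"wy": 0,"wz": 0},
    {"grip": 0.005,"tx": 0,"ty": 0,"tz": -0.002,"wx": 0,"wy": 0,"wz": 0},
    {"grip": 0.005,"tx": 0,"ty": 0,"tz": -0.002,"wx": 0,"wy": 0,"wz": 0}
  ]
}}

```text
time: 11.57
eef_pos: [0.5167, -0.1204, 0.1391]
tcp_rot: [0.35, 0.937, 0.0, -0.001]
ft_force: [1.2, -0.8, -6.6]
gripper_width: 0.0109
```

>>> {"method": "send_rows", "body": {
  "targets": [
    {"grip": 0.005,"tx": 0,"ty": 0,"tz": -0.001,"wx": 0,"wy": 0,"wz": 0},
    {"grip": 0.005,"tx": 0,"ty": 0,"tz": -0.001,"wx": 0,"wy": 0,"wz": 0},
    {"grip": 0.005,"tx": 0,"ty": 0,"tz": -0.001,"wx": 0,"wy": 0,"wz": 0}
  ]
}}

```text
time: 11.82
eef_pos: [0.5166, -0.1204, 0.1398]
tcp_rot: [0.35, 0.937, 0.0, -0.001]
ft_force: [3.4, -0.5, -11.3]
gripper_width: 0.0113
```

>>> {"method": "send_rows", "body": {
  "targets": [
    {"grip": 0.005,"tx": 0,"ty": 0,"tz": -0.001,"wx": 0,"wy": 0,"wz": 0},
    {"grip": 0.005,"tx": 0,"ty": 0,"tz": -0.001,"wx": 0,"wy": 0,"wz": 0},
    {"grip": 0.005,"tx": 0,"ty": 0,"tz": -0.001,"wx": 0,"wy": 0,"wz": 0}
  ]
}}

```text
time: 12.07
eef_pos: [0.5165, -0.1204, 0.1406]
tcp_rot: [0.35, 0.937, 0.0, -0.001]
ft_force: [4.4, -1.2, -16.5]
gripper_width: 0.0107
```

>>> {"method": "send_rows", "body": {
  "targets": [
    {"grip": 0.005,"tx": 0,"ty": 0,"tz": 0.0002,"wx": 0,"wy": 0,"wz": 0},
    {"grip": 0.005,"tx": 0,"ty": 0,"tz": 0.0002,"wx": 0,"wy": 0,"wz": 0}
  ]
}}

```text
time: 12.23
eef_pos: [0.5165, -0.1203, 0.1408]
tcp_rot: [0.35, 0.937, 0.0, -0.001]
ft_force: [3.9, -1.1, -19.3]
gripper_width: 0.0109
```

>>> {"method": "send_rows", "body": {
  "targets": [
    {"grip": 0.005,"tx": 0,"ty": 0,"tz": 0,"wx": 0,"wy": 0,"wz": 0},
    {"grip": 0.005,"tx": 0,"ty": 0,"tz": 0,"wx": 0,"wy": 0,"wz": 0}
  ]
}}

```text
time: 12.4
eef_pos: [0.5165, -0.1203, 0.141]
tcp_rot: [0.35, 0.937, 0.0, -0.001]
ft_force: [4.0, -2.1, -20.5]
gripper_width: 0.0111
```

>>> {"method": "send_rows", "body": {
  "targets": [
    {"grip": 0.005,"tx": 0,"ty": 0,"tz": 0.0013,"wx": 0,"wy": 0,"wz": 0},
    {"grip": 0.005,"tx": 0,"ty": 0,"tz": 0.0013,"wx": 0,"wy": 0,"wz": 0}
  ]
}}

```text
time: 12.57
eef_pos: [0.5166, -0.1204, 0.1407]
tcp_rot: [0.35, 0.937, -0.0, -0.001]
ft_force: [3.4, -1.2, -18.4]
gripper_width: 0.0108
```

>>> {"method": "send_rows", "body": {
  "targets": [
    {"grip": 0.005,"tx": 0,"ty": 0,"tz": 0,"wx": 0,"wy": 0,"wz": 0},
    {"grip": 0.005,"tx": 0,"ty": 0,"tz": 0,"wx": 0,"wy": 0,"wz": 0}
  ]
}}

```text
time: 12.73
eef_pos: [0.5166, -0.1204, 0.1407]
tcp_rot: [0.35, 0.937, 0.0, -0.0]
ft_force: [3.2, -0.7, -18.0]
gripper_width: 0.0108
```

>>> {"method": "send_rows", "body": {
  "targets": [
    {"grip": 0.005,"tx": 0,"ty": 0,"tz": 0.001,"wx": 0,"wy": 0,"wz": 0},
    {"grip": 0.005,"tx": 0,"ty": 0,"tz": 0.001,"wx": 0,"wy": 0,"wz": 0},
    {"grip": 0.005,"tx": 0,"ty": 0,"tz": 0.001,"wx": 0,"wy": 0,"wz": 0},
    {"grip": 0.005,"tx": 0,"ty": 0,"tz": 0.001,"wx": 0,"wy": 0,"wz": 0}
  ]
}}

```text
time: 13.07
eef_pos: [0.5168, -0.1205, 0.1402]
tcp_rot: [0.35, 0.937, -0.0, -0.0]
ft_force: [0.5, 0.2, -14.7]
gripper_width: 0.0108
```

>>> {"method": "send_rows", "body": {
  "targets": [
    {"grip": 0.005,"tx": 0,"ty": 0,"tz": 0,"wx": 0,"wy": 0,"wz": 0},
    {"grip": 0.005,"tx": 0,"ty": 0,"tz": 0,"wx": 0,"wy": 0,"wz": 0},
    {"grip": 0.005,"tx": 0,"ty": 0,"tz": 0,"wx": 0,"wy": 0,"wz": 0}
  ]
}}

```text
time: 13.32
eef_pos: [0.5168, -0.1205, 0.1401]
tcp_rot: [0.35, 0.937, 0.0, -0.0]
ft_force: [-0.4, -0.9, -14.2]
gripper_width: 0.011
```

Steady at about 14.5 N. Now holding for roughly two seconds, counted from t ≈ 12.9 s.

>>> {"method": "send_rows", "body": {
  "targets": [
    {"grip": 0.005,"tx": 0,"ty": 0,"tz": -0.0001,"wx": 0,"wy": 0,"wz": 0},
    {"grip": 0.005,"tx": 0,"ty": 0,"tz": -0.0001,"wx": 0,"wy": 0,"wz": 0},
    {"grip": 0.005,"tx": 0,"ty": 0,"tz": -0.0001,"wx": 0,"wy": 0,"wz": 0},
    {"grip": 0.005,"tx": 0,"ty": 0,"tz": -0.0001,"wx": 0,"wy": 0,"wz": 0},
    {"grip": 0.005,"tx": 0,"ty": 0,"tz": -0.0001,"wx": 0,"wy": 0,"wz": 0},
    {"grip": 0.005,"tx": 0,"ty": 0,"tz": -0.0001,"wx": 0,"wy": 0,"wz": 0},
    {"grip": 0.005,"tx": 0,"ty": 0,"tz": -0.0001,"wx": 0,"wy": 0,"wz": 0}
  ]
}}

```text
time: 13.9
eef_pos: [0.5169, -0.1205, 0.14]
tcp_rot: [0.35, 0.937, 0.0, -0.0]
ft_force: [-0.2, -0.8, -13.0]
gripper_width: 0.0111
```

>>> {"method": "send_rows", "body": {
  "targets": [
    {"grip": 0.005,"tx": 0,"ty": 0,"tz": 0,"wx": 0,"wy": 0,"wz": 0},
    {"grip": 0.005,"tx": 0,"ty": 0,"tz": 0,"wx": 0,"wy": 0,"wz": 0},
    {"grip": 0.005,"tx": 0,"ty": 0,"tz": 0,"wx": 0,"wy": 0,"wz": 0},
    {"grip": 0.005,"tx": 0,"ty": 0,"tz": 0,"wx": 0,"wy": 0,"wz": 0},
    {"grip": 0.005,"tx": 0,"ty": 0,"tz": 0,"wx": 0,"wy": 0,"wz": 0},
    {"grip": 0.005,"tx": 0,"ty": 0,"tz": 0,"wx": 0,"wy": 0,"wz": 0}
  ]
}}

```text
time: 14.4
eef_pos: [0.5169, -0.1205, 0.1399]
tcp_rot: [0.35, 0.937, 0.0, -0.0]
ft_force: [-0.7, -0.3, -12.1]
gripper_width: 0.0111
```

>>> {"method": "send_rows", "body": {
  "targets": [
    {"grip": 0.005,"tx": 0,"ty": 0,"tz": 0,"wx": 0,"wy": 0,"wz": 0},
    {"grip": 0.005,"tx": 0,"ty": 0,"tz": 0,"wx": 0,"wy": 0,"wz": 0},
    {"grip": 0.005,"tx": 0,"ty": 0,"tz": 0,"wx": 0,"wy": 0,"wz": 0},
    {"grip": 0.005,"tx": 0,"ty": 0,"tz": 0,"wx": 0,"wy": 0,"wz": 0},
    {"grip": 0.005,"tx": 0,"ty": 0,"tz": 0,"wx": 0,"wy": 0,"wz": 0},
    {"grip": 0.005,"tx": 0,"ty": 0,"tz": 0,"wx": 0,"wy": 0,"wz": 0},
    {"grip": 0.005,"tx": 0,"ty": 0,"tz": 0,"wx": 0,"wy": 0,"wz": 0},
    {"grip": 0.005,"tx": 0,"ty": 0,"tz": 0,"wx": 0,"wy": 0,"wz": 0}
  ]
}}

```text
time: 15.07
eef_pos: [0.5169, -0.1205, 0.1399]
tcp_rot: [0.35, 0.937, 0.0, -0.0]
ft_force: [0.0, 0.1, -12.2]
gripper_width: 0.011
```

>>> {"method": "send_rows", "body": {
  "targets": [
    {"grip": 0.005,"tx": 0,"ty": 0,"tz": -0.0004,"wx": 0,"wy": 0,"wz": 0},
    {"grip": 0.005,"tx": 0,"ty": 0,"tz": -0.0006,"wx": 0,"wy": 0,"wz": 0},
    {"grip": 0.005,"tx": 0,"ty": 0,"tz": -0.0006,"wx": 0,"wy": 0,"wz": 0},
    {"grip": 0.005,"tx": 0,"ty": 0,"tz": -0.0006,"wx": 0,"wy": 0,"wz": 0},
    {"grip": 0.005,"tx": 0,"ty": 0,"tz": -0.0006,"wx": 0,"wy": 0,"wz": 0},
    {"grip": 0.005,"tx": 0,"ty": 0,"tz": -0.0006,"wx": 0,"wy": 0,"wz": 0}
  ]
}}

```text
time: 15.57
eef_pos: [0.5169, -0.1205, 0.1403]
tcp_rot: [0.35, 0.937, 0.0, -0.0]
ft_force: [-1.0, -0.5, -14.4]
gripper_width: 0.0106
```

>>> {"method": "send_rows", "body": {
  "targets": [
    {"grip": 0.005,"tx": 0,"ty": 0,"tz": 0,"wx": 0,"wy": 0,"wz": 0},
    {"grip": 0.005,"tx": 0,"ty": 0,"tz": 0,"wx": 0,"wy": 0,"wz": 0},
    {"grip": 0.005,"tx": 0,"ty": 0,"tz": 0,"wx": 0,"wy": 0,"wz": 0},
    {"grip": 0.005,"tx": 0,"ty": 0,"tz": 0,"wx": 0,"wy": 0,"wz": 0},
    {"grip": 0.005,"tx": 0,"ty": 0,"tz": 0,"wx": 0,"wy": 0,"wz": 0},
    {"grip": 0.005,"tx": 0,"ty": 0,"tz": 0,"wx": 0,"wy": 0,"wz": 0},
    {"grip": 0.005,"tx": 0,"ty": 0,"tz": 0,"wx": 0,"wy": 0,"wz": 0},
    {"grip": 0.005,"tx": 0,"ty": 0,"tz": 0,"wx": 0,"wy": 0,"wz": 0}
  ]
}}

```text
time: 16.23
eef_pos: [0.5169, -0.1205, 0.1404]
tcp_rot: [0.35, 0.937, 0.0, -0.0]
ft_force: [0.2, -0.8, -16.1]
gripper_width: 0.0107
```

>>> {"method": "send_rows", "body": {
  "targets": [
    {"grip": 0.005,"tx": 0,"ty": 0,"tz": 0,"wx": 0,"wy": 0,"wz": 0},
    {"grip": 0.005,"tx": 0,"ty": 0,"tz": 0,"wx": 0,"wy": 0,"wz": 0},
    {"grip": 0.005,"tx": 0,"ty": 0,"tz": 0,"wx": 0,"wy": 0,"wz": 0},
    {"grip": 0.005,"tx": 0,"ty": 0,"tz": 0,"wx": 0,"wy": 0,"wz": 0},
    {"grip": 0.005,"tx": 0,"ty": 0,"tz": 0,"wx": 0,"wy": 0,"wz": 0},
    {"grip": 0.005,"tx": 0,"ty": 0,"tz": 0,"wx": 0,"wy": 0,"wz": 0},
    {"grip": 0.005,"tx": 0,"ty": 0,"tz": 0,"wx": 0,"wy": 0,"wz": 0},
    {"grip": 0.005,"tx": 0,"ty": 0,"tz": 0,"wx": 0,"wy": 0,"wz": 0}
  ]
}}

```text
time: 16.9
eef_pos: [0.5169, -0.1205, 0.1404]
tcp_rot: [0.35, 0.937, 0.0, -0.0]
ft_force: [-0.5, -0.6, -15.9]
gripper_width: 0.011
```

The pull has stayed between 12 and 16 N for about 4 s. Lowering the plug back home.

>>> {"method": "send_rows", "body": {
  "targets": [
    {"grip": 0.005,"tx": 0,"ty": 0,"tz": 0.002,"wx": 0,"wy": 0,"wz": 0},
    {"grip": 0.005,"tx": 0,"ty": 0,"tz": 0.004,"wx": 0,"wy": 0,"wz": 0},
    {"grip": 0.005,"tx": 0,"ty": 0,"tz": 0.006,"wx": 0,"wy": 0,"wz": 0},
    {"grip": 0.005,"tx": 0,"ty": 0,"tz": 0.008,"wx": 0,"wy": 0,"wz": 0},
    {"grip": 0.005,"tx": 0,"ty": 0,"tz": 0.01,"wx": 0,"wy": 0,"wz": 0},
    {"grip": 0.005,"tx": 0,"ty": 0,"tz": 0.012,"wx": 0,"wy": 0,"wz": 0},
    {"grip": 0.005,"tx": 0,"ty": 0,"tz": 0.012,"wx": 0,"wy": 0,"wz": 0}
  ]
}}

```text
time: 17.48
eef_pos: [0.5181, -0.1209, 0.1294]
tcp_rot: [0.35, 0.937, 0.0, 0.002]
ft_force: [-0.1, 0.2, -0.7]
gripper_width: 0.0107
```

>>> {"method": "send_rows", "body": {
  "targets": [
    {"grip": 0.005,"tx": 0,"ty": 0,"tz": 0.001,"wx": 0,"wy": 0,"wz": 0},
    {"grip": 0.005,"tx": 0,"ty": 0,"tz": 0.002,"wx": 0,"wy": 0,"wz": 0},
    {"grip": 0.005,"tx": 0,"ty": 0,"tz": 0.003,"wx": 0,"wy": 0,"wz": 0},
    {"grip": 0.005,"tx": 0,"ty": 0,"tz": 0.003,"wx": 0,"wy": 0,"wz": 0}
  ]
}}

```text
time: 17.82
eef_pos: [0.5175, -0.1209, 0.1264]
tcp_rot: [0.35, 0.937, -0.0, 0.001]
ft_force: [-0.4, 0.3, 4.0]
gripper_width: 0.0111
```

>>> {"method": "send_rows", "body": {
  "targets": [
    {"grip": 0.005,"tx": 0,"ty": 0,"tz": 0.001,"wx": 0,"wy": 0,"wz": 0},
    {"grip": 0.005,"tx": 0,"ty": 0,"tz": 0.002,"wx": 0,"wy": 0,"wz": 0},
    {"grip": 0.005,"tx": 0,"ty": 0,"tz": 0.002,"wx": 0,"wy": 0,"wz": 0}
  ]
}}

```text
time: 18.07
eef_pos: [0.5176, -0.1208, 0.1263]
tcp_rot: [0.35, 0.937, -0.0, 0.001]
ft_force: [-4.0, 2.5, 9.6]
gripper_width: 0.0107
```

>>> {"method": "send_rows", "body": {
  "targets": [
    {"grip": 0.005,"tx": 0,"ty": 0,"tz": -0.001,"wx": 0,"wy": 0,"wz": 0},
    {"grip": 0.005,"tx": 0,"ty": 0,"tz": -0.001,"wx": 0,"wy": 0,"wz": 0},
    {"grip": 0.045,"tx": 0,"ty": 0,"tz": -0.001,"wx": 0,"wy": 0,"wz": 0},
    {"grip": 0.045,"tx": 0,"ty": 0,"tz": -0.001,"wx": 0,"wy": 0,"wz": 0},
    {"grip": 0.045,"tx": 0,"ty": 0,"tz": -0.001,"wx": 0,"wy": 0,"wz": 0},
    {"grip": 0.045,"tx": 0,"ty": 0,"tz": -0.001,"wx": 0,"wy": 0,"wz": 0},
    {"grip": 0.045,"tx": 0,"ty": 0,"tz": -0.001,"wx": 0,"wy": 0,"wz": 0},
    {"grip": 0.045,"tx": 0,"ty": 0,"tz": -0.001,"wx": 0,"wy": 0,"wz": 0}
  ]
}}

```text
time: 18.73
eef_pos: [0.5168, -0.1205, 0.1241]
tcp_rot: [0.35, 0.937, 0.0, -0.0]
ft_force: [0.5, 0.4, 0.4]
gripper_width: 0.045
```

>>> {"method": "send_rows", "body": {
  "targets": [
    {"grip": 0.045,"tx": 0,"ty": 0,"tz": -0.01,"wx": 0,"wy": 0,"wz": 0},
    {"grip": 0.045,"tx": 0,"ty": 0,"tz": -0.03,"wx": 0,"wy": 0,"wz": 0},
    {"grip": 0.045,"tx": 0,"ty": 0,"tz": -0.06,"wx": 0,"wy": 0,"wz": 0},
    {"grip": 0.045,"tx": 0,"ty": 0,"tz": -0.09,"wx": 0,"wy": 0,"wz": 0},
    {"grip": 0.045,"tx": 0,"ty": 0,"tz": -0.12,"wx": 0,"wy": 0,"wz": 0},
    {"grip": 0.045,"tx": 0.1,"ty": 0.08,"tz": -0.14,"wx": 0,"wy": 0,"wz": 0},
    {"grip": 0.045,"tx": 0.1,"ty": 0.08,"tz": -0.14,"wx": 0,"wy": 0,"wz": 0},
    {"grip": 0.045,"tx": 0.1,"ty": 0.08,"tz": -0.14,"wx": 0,"wy": 0,"wz": 0},
    {"grip": 0.045,"tx": 0.1,"ty": 0.08,"tz": -0.14,"wx": 0,"wy": 0,"wz": 0},
    {"grip": 0.045,"tx": 0.1,"ty": 0.08,"tz": -0.14,"wx": 0,"wy": 0,"wz": 0},
    {"grip": 0.045,"tx": 0.1,"ty": 0.08,"tz": -0.14,"wx": 0,"wy": 0,"wz": 0}
  ]
}}

```text
time: 19.65
eef_pos: [0.4941, 0.0054, 0.2651]
tcp_rot: [0.35, 0.937, -0.0, 0.001]
ft_force: [-0.5, -0.6, -0.4]
gripper_width: 0.0449
```

```bash
python3 - <<'E'
from go import *
import fit
out=[]
for n,(u,v) in (("scene",(292,185)),("top",(349,194))):
    im=fit.avg(n,3); x0,y0=u-16,v-20
    c=np.ascontiguousarray(cv2.resize(im[y0:y0+40,x0:x0+32],(384,480),interpolation=cv2.INTER_CUBIC).clip(0,255).astype(np.uint8)[:,:,::-1])
    for r,z,col in((.017,.119,(0,0,255)),(.027,.115,(0,255,0))):
        p=((proj(n,fit.circ((.5168,-.1198),r,z))-[x0,y0]+.5)*12).astype(int); cv2.polylines(c,[p],True,col,1)
    out.append(c); print(n,fit.fitcirc(im,n,(.5168,-.1198),[(.017,.119)],w=.006))
cv2.imwrite("pics/f1.png",np.hstack(out)); snap("scene","f2.png")
E
```

```text
scene (array([ 0.51889468, -0.12310434]), np.float64(52.66926956176758))
top (array([ 0.52074535, -0.12345447]), np.float64(62.69912338256836))
```

View pics/f1.png

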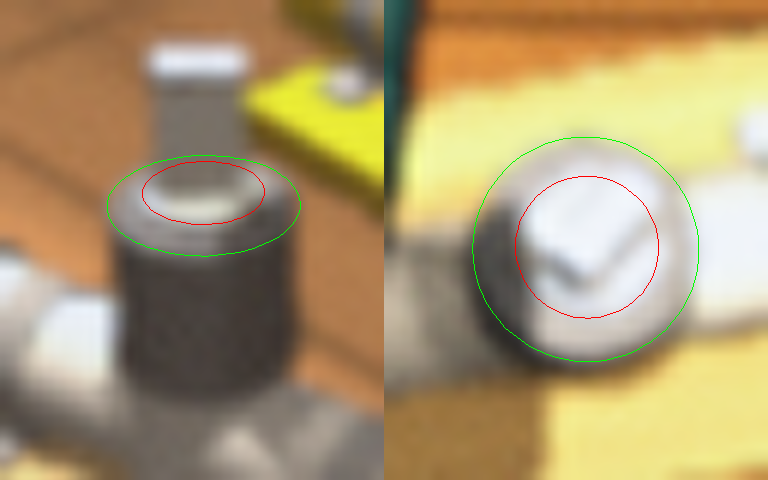

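View pics/f2.png

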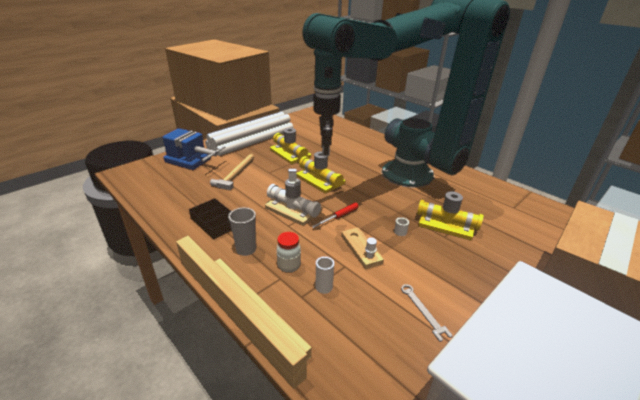

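The close-up shows the flange flat on the rim with the red overlay matching it, around (203,192), and the tab upright. The scene view shows the other things unmoved and the gripper clear.

```bash
python3 -c "
from plant import robot
print(robot.sign_off(), robot.observe()['time'])"
```

```text
the job is handed in; nothing more can be done
the job is handed in; nothing more can be done
```

The tabbed plug is in the white tee's port, snapped in and fully home. It held in the tug test, I let go of it, and the job is handed in at about 20 s. No verdict was reported.

- **Pressing in:** The plug met a hard stop at TCP z = 0.1263 m, the height I expected for fully home. The highest reading was about 19 N against the 60 N limit, and the jaws took about 9 N.
- **Tug:** The collet bit after about 12 mm of free play. While I was setting the force, the pull crept up to 20.5 N for a moment, under the 23 N limit. From about 12.6 s to 16.9 s every reading was between 12 and 18 N, settling at about 16 N by the end. Readings came only at the end of each move, so values in between were not seen.
- **Back down:** The plug came to the same hard stop at 0.1263 m, pressed with about 10 N, before I let go.
- **Final pictures:** The flange lies on the rim, the other things look unmoved and the gripper is clear. One check disagreed: the automatic circle fit put the flange 4–5 mm off centre. I put that down to the white tab confusing the fit, because the overlay drawn at the port centre matched the flange in the scene view.

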